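# Slide the soap dish home and snap the seesaw catch over its rim

## Robot

A 6-joint arm with a two-finger parallel gripper is mounted at the origin on the work surface. World frame = base frame: x ahead of the robot, y to its left, z up, the work surface at z = 0. Lengths are in m, angles in rad, forces in N, time in s.
With the tool pointing down it reaches from about 0.35 to 0.85 m from the base axis. Payload 8.1 kg.
Tool frame: the origin (TCP) lies midway between the tips of the shut fingers; the grasp point (between the pads) lies 19 mm behind it; z points along the fingers, y is the line along which they close (so a half turn about z gives the same grasp; the last joint's range is limited). The gripper opens to 93 mm and grips with 3 to 60 N. Pads are 15 mm wide; open, the fingers measure 128 mm over their backs; the gripper's body (75 mm by 188 mm) begins 65 mm behind the grasp point.
Start: joints at [1.147, 0.13, 1.488, -0, 1.523, -0.085], TCP at [0.199, 0.566, 0.219] pointing down, gripper open.
Joint ranges: [-2.96, 2.96], [-0.89, 2.26], [0.02, 2.5], [-1.34, 4.48], [0, 2.73], [-2.66, 2.66]. Speed limits (rad/s): [2.39, 2.39, 2.79, 3.14, 3.14, 3.14].

## Interface

Orientations are given as a rotation vector (axis times angle).
In Python, from plant import robot, cams gives the robot as it stands. The module is installed in compiled form; this text tells all that it offers.
- The arm moves only by the tool play_rows, never from a script. Its arguments are lists of equal length, an entry for each row: "slide": the shift along the tool's x, y, z scaled (see below), a list of three; "twist": the turn, a rotation vector about the tool's x, y, z scaled (see below), a list of three. A call has exactly 8 rows; each row shifts and turns the commanded pose from where the row before left it, along the tool's axes as they then stand; what a row does not reach is not made up. The controller multiplies each number of a shift by 25 cm and each number of a turn by 60 degrees. A row lasts 1/10 s, in which the tool goes at most 50 mm and 8.59 degrees, less where a joint would pass 70% of its speed; a pose out of reach is approached as far as the arm can. A call with a number of a shift or a turn outside -1 to 1 is refused whole. A call with a gripper value outside its range is refused whole. "fingers" is the closure, from -1 (fully open) to 1 (shut), set as the call begins (left out, the last holds). The fingers move at their own pace and stop on an object; "force" is the grip in N (left out, the last holds). Time passes only in rows, so rows that do not move let the fingers close, or fill a call up. It gives the time, the measured TCP pose, the force, the opening and the grip force at its end, in the units of the state.
- robot.read_state(): the state, without advancing time (a new reading comes with each control period).
- cams.read_camera(name): name is "scene" or "top" or "wrist"; returns (picture, depth): 480x640x3 uint8, red, green, blue; 480x640 float32, m along the optical axis (not along the pixel's ray), 0 where there is no reading.
- cams.get_calibration(name): a dict with "fx", "fy", "cx", "cy" (pixels), "k1" (the pictures are not rectified: a ray, as slopes to the right and down, at radius r is drawn at 1 + k1 r^2 times it, then the intrinsics apply), "world_from_camera" (4x4, takes a point from camera to world coordinates). Camera axes: x right, y down, z forward; pixel columns grow to the right and rows downward; lengths in m; the calibration is good to about 2 mm. A picture is of the moment at which its call begins: read the wrist's pose just before it. get_calibration takes no time and is no camera call; for the wrist camera it gives the pose at the moment of the call.
- robot.close_job(): hands the job in; it is judged then, once.
The state is a dict: "t": time; "q": joint angles; "dq": joint speeds; "joint_torque": joint torques, N m; "tool_pos": TCP position; "orientation": TCP orientation; "force": force on the tool from outside, world axes, zero at the start; "wrist_torque": the same for the moment, N m; "opening": finger opening in m; "gripper_force": force on a finger pad.
Only numpy, scipy, OpenCV 4.12 (cv2) and the standard library are available. Lean on these libraries where they do the work, as an engineer would, in place of code of your own. Each camera call takes 0.05 s, during which the arm holds its last target. There are 200 camera calls.

## Task

Slide the steel soap dish along the shelf, keeping it on the shelf, until it is fully home against the stop under the open seesaw catch. Then press the catch's red pad down past its centre so that it snaps over and locks the dish. Go gently, pressing nothing harder than about 15 N, and do not disturb the bin, the pump dispenser or the yellow cup.

Things in the scene. Friction and masses are not known exactly. Their poses are not given: they have to be found in the camera images.
- shelf: Narrow white resin shelf, fixed, 130 mm (its x) by 700 mm (its y, along the shelf). Origin on the counter under its middle, z up; its top face is 50 mm above the origin. Two guide lips, 6 mm high and thick, run along y from -205 to +30 mm, inner faces at x = -40.5 and +40.5 mm; the dish slides between them towards the shelf's +y.
- dish_center (a point): Centre, half-way up, of the loose stainless steel soap dish (open tray, a green soap bar fixed in it): 76 mm (x) by 110 mm (y) by 24 mm high, walls and floor 3 mm, 0.25 to 0.45 kg. It stands on the shelf between the lips, axes within 0.05 rad of the shelf's; its +y end faces the stop, 20 to 120 mm short of it.
- catch_mark (a point): On the shelf top's centre line: nominal place of the fixed catch's stop face. The catch was fitted by hand: stop and rocker together lie up to 25 mm off along y and up to 6 mm higher or lower than all nominal figures, so find them by feel, camera or joint readings. Stop: grey block 46 mm wide (x), face towards -y, 22 mm high. The rocker's pivot lies 22 mm to +y of it, 38 mm above the shelf top.
- pad_mark (a point): Nominal line to press straight down on: this point is 46 mm above the shelf top, 8 mm to -y of the nominal stop face, at the red pad's top when snapped over (off by as much as the catch is). With the dish home the true line is 8 mm inside the outer face of its +y end wall. Pad: 30 mm wide (x), 34 mm long. Rocker open: that half stands up sloping, highest edge about 70 mm above the shelf top.
- plunger (a joint): Black spring plunger in the stop face, pointing to -y: 0 = standing out 8 mm, 0.008 m = pushed flush by the dish's end wall, which then meets the hard stop face: fully home. Its spring is light (under 1 N), so the dish stays where it is left.
- rocker (a joint): Steel seesaw rocker, rad: 0 = open (start), 0.5 = snapped over, level, at its hard end. 32 mm wide, 50 mm from pivot to -y (red pad above, jaw below that drops inside the dish behind its end wall), 26 mm to +y. Its spring resists with about 5 N on the pad at first, falling to none at 0.34 rad, then snaps it to 0.5; released earlier it springs back. The jaw hits or misses a dish that is not home.
- bin_center (a point): Centre of a loose hinged-lid plastic bin, lid shut, grey with blue lid, 94 x 94 x 81 mm, on the shelf's -y end. Leave alone.
- dispenser_center (a point): Point 60 mm above the foot of a loose white pump dispenser, 60 mm across, 157 mm high, on the shelf's +y end. Leave alone.
- cup_center (a point): Point 32 mm above the foot of a loose yellow plastic measuring cup with a handle, 70 mm across, 65 mm high, on the shelf's +y end. Leave alone.

How it is judged:
On the way, in this order (a step that is already met when the one before it is completed fails the run):
1. the dish is home against the stop while the catch is still open (value of joint plunger above 0.0058 m and value of joint rocker below 0.15 rad), for 0.2 s.
2. the catch is snapped over with the dish home (value of joint rocker above 0.45 rad and value of joint plunger above 0.005 m), for 0.2 s.
At the end, for the whole second after the job is handed in: the rocker is snapped over (above 0.45 rad), the dish lies flat (within 0.06 rad) and at rest in place with its end wall within 3 mm of the stop (plunger above 5 mm) (all of step 2 and linear speed of dish below 0.01 m/s and angle between dish_center's own z axis and vertical below 0.06 rad); the robot touches nothing.
It fails at once if the robot presses on the dish or the catch, or on anything else, with more than 18 N (contact force between any of the fingers, the arm and anything else above 18 N).
It fails at once if the dish is lifted off the shelf or tipped (z of dish_center in the frame of shelf above 0.075 m or angle between dish_center's own z axis and vertical above 0.3 rad).
It fails at once if the bin, dispenser or cup is moved by more than 15 mm (distance of any of bin_center, dispenser_center, cup_center from where it was at the start of the episode above 0.015 m).
It also fails if it takes over 54 s, if anything falls off the work surface, if the arm or the gripper's body presses on something with over 40 N, if the wrist force passes 120 N, or if a joint passes its speed limit or range.

## Working session

There is one attempt and no reset: what is moved stays moved. The work goes in short steps, Python scripts to look and compute and a tool call to move; the robot and the scene stay as the last step left them, time stands still between calls to the robot, and variables do not carry over. Pictures are saved under pics/ and viewed, at most 10 in all, crops included, and the job is handed in when it is done.

Besides the shell and the picture viewer there is one more tool, called after "Request:" as name(argument=value, ...), one argument or row to a line, values as JSON. play_rows: Moves the arm, as the interface text tells. Shifts and turns lie within -1 to 1; 1 stands for 25 cm of shift or 60 degrees of turn. Its arguments: {"type":"object","properties":{"slide":{"type":"array"},"twist":{"type":"array"},"fingers":{"type":"number"},"force":{"type":"number"}},"required":["slide","twist"]}

```bash
mkdir -p pics; python3 - <<'E'
from plant import robot,cams
import cv2,numpy as np
s=robot.read_state();print({k:np.round(v,4).tolist() for k,v in s.items()})
for n in("scene","top"):
    c=cams.get_calibration(n);print(n,{k:np.round(v,4).tolist() for k,v in c.items()})
    p,d=cams.read_camera(n);np.savez(n,p=p,d=d,**c);cv2.imwrite(f"pics/{n}0.png",p[...,::-1])
E
```

```text
{'t': 0.0, 'q': [1.1466, 0.1312, 1.4893, -0.0, 1.523, -0.0854], 'dq': [0.0009, -0.0, -0.0012, -0.0009, 0.0005, -0.0004], 'joint_torque': [0.0011, -55.9809, -49.1771, 0.077, 0.0351, -0.0002], 'tool_pos': [0.1992, 0.5654, 0.2176], 'orientation': [-0.5296, -3.0962, 0.0028], 'force': [0.4522, -0.5428, 0.5279], 'wrist_torque': [0.0408, -0.0092, 0.0675], 'gripper_force': 0.0, 'opening': 0.093}
scene {'fx': 454.1071, 'fy': 454.1071, 'cx': 314.8461, 'cy': 240.1385, 'k1': -0.1167, 'world_from_camera': [[0.5289, 0.5511, -0.6454, 1.1691], [0.8485, -0.3598, 0.3881, -0.3562], [-0.0183, -0.7529, -0.6579, 0.7192], [0.0, 0.0, 0.0, 1.0]]}
top {'fx': 452.0771, 'fy': 452.0771, 'cx': 316.8213, 'cy': 229.7904, 'k1': -0.0198, 'world_from_camera': [[-0.0202, -0.9813, 0.1913, 0.3887], [-0.9994, 0.0249, 0.0227, 0.023], [-0.027, -0.1908, -0.9813, 1.0574], [0.0, 0.0, 0.0, 1.0]]}
```

View pics/scene0.png

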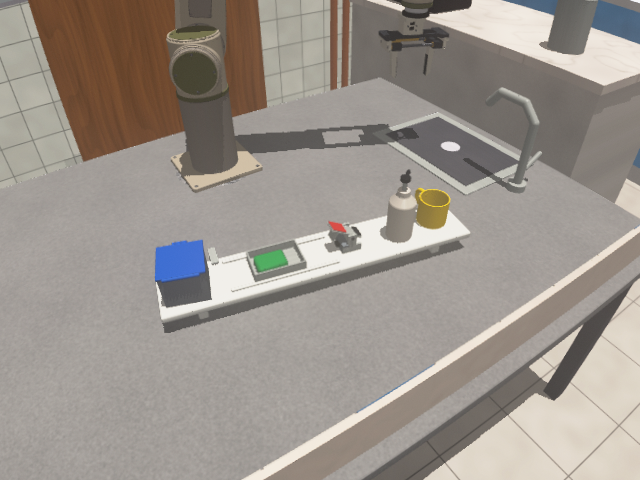

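View pics/top0.png

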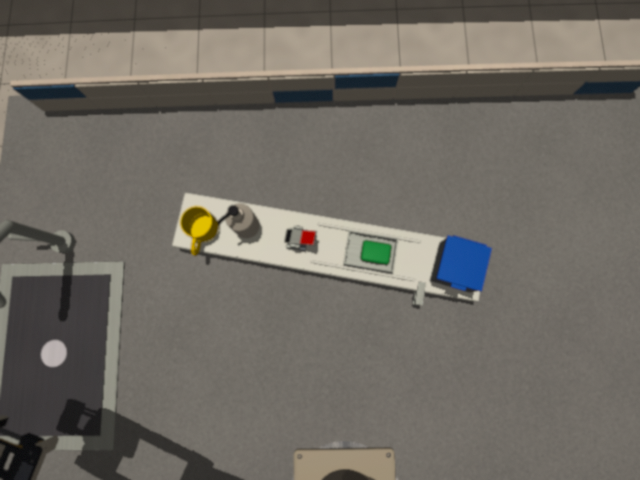

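The scene view shows the shelf with bin, dish (275,260), catch with red pad (340,228), dispenser and cup. In the top view the dish is at (372,252), the pad at (309,238), the shelf's left corners at (185,194) and (173,246), and the bin at (463,264).

```bash
cat >h.py <<'E'
import numpy as np,cv2
def slopes(c,uv):
    K=np.array([[c['fx'],0,c['cx']],[0,c['fy'],c['cy']],[0,0,1]],float)
    return cv2.undistortPoints(np.asarray(uv,float).reshape(-1,1,2),K,np.array([float(c['k1']),0,0,0])).reshape(-1,2)
def onplane(c,uv,z):
    s=slopes(c,uv);T=np.asarray(c['world_from_camera']);d=np.c_[s,np.ones(len(s))]@T[:3,:3].T
    return T[:3,3]+d*((z-T[2,3])/d[:,2])[:,None]
def cloud(c,d):
    v,u=np.mgrid[:480,:640];s=slopes(c,np.c_[u.ravel(),v.ravel()]);z=d.ravel()[:,None]
    T=np.asarray(c['world_from_camera']);return (np.c_[s*z,z]@T[:3,:3].T+T[:3,3]).reshape(480,640,3)
E
python3 - <<'E'
from h import *
c=dict(np.load('top.npz'));p=c['p'];P=cloud(c,c['d'])
hsv=cv2.cvtColor(p,cv2.COLOR_RGB2HSV)
m=((hsv[...,2]>170)&(hsv[...,1]<50)).astype(np.uint8);m[:180]=0;m[310:]=0;m[:,:165]=0;m[:,495:]=0
n,l,st,_=cv2.connectedComponentsWithStats(m);k=1+np.argmax(st[1:,4]);m=l==k
lo=[];hi=[]
for u in range(190,470):
    v=np.where(m[:,u])[0]
    if len(v):hi.append((u,v[0]-.5));lo.append((u,v[-1]+.5))
def fit(a):
    W=onplane(c,a,.05)[:,:2]
    for _ in range(8):
        q=np.polyfit(W[:,1],W[:,0],1);r=W[:,0]-np.polyval(q,W[:,1]);W=W[abs(r)<max(2*np.median(abs(r)),.001)]
    return q,len(W),r.std()
a=fit(hi);b=fit(lo);print(a,b)
sl=(a[0][0]+b[0][0])/2;th=np.arctan(-sl)  # shelf y=( -sin th, cos th)
ey=np.array([-np.sin(th),np.cos(th)]);ex=np.array([ey[1],-ey[0]])
print('width',(a[0][1]-b[0][1])*np.cos(th))
# +y end
W=onplane(c,[(u,v) for v,u in zip(*np.where(m))],.05)[:,:2]
cx=((a[0][1]+b[0][1])/2)*np.cos(th)   # ex coordinate of the centre
t=W@ey;xx=W@ex-cx
f=np.percentile(t[abs(xx)<.06],[0,.1,.5,1,99,99.5,99.9,100]);print(f)
end=np.median([t[abs(xx-x)<.004].max() for x in np.arange(-.055,.056,.01)])
o=ex*cx+ey*(end+.001-.35);print('th',th,'origin',o)
np.savez('shelf',o=o,ex=ex,ey=ey,th=th)
S=np.stack([(P[...,:2]-o)@ex,(P[...,:2]-o)@ey,P[...,2]-.05],-1)
for nm,mm in dict(red=(hsv[...,1]>150)&((hsv[...,0]<8)|(hsv[...,0]>172))&(hsv[...,2]>120),green=(hsv[...,0]>45)&(hsv[...,0]<80)&(hsv[...,1]>120),yel=(hsv[...,0]>18)&(hsv[...,0]<32)&(hsv[...,1]>150),blue=(hsv[...,0]>105)&(hsv[...,0]<125)&(hsv[...,1]>180)).items():
    q=S[mm&(abs(S[...,0])<.1)&(abs(S[...,1])<.4)];print(nm,len(q),np.percentile(q,[2,50,98],axis=0).round(4).tolist())
print('floor z',np.median(S[m][:,2]))
for y in np.arange(-.2,.15,.005):
    q=S[(abs(S[...,1]-y)<.0025)&(abs(S[...,0])<.035)];x=S[(abs(S[...,1]-y)<.0025)&(abs(S[...,0])<.06)&(S[...,2]>.012)]
    print(round(y,3),np.percentile(q[:,2],[10,50,90,100]).round(4),x[:,0].min().round(3) if len(x) else '',x[:,0].max().round(3) if len(x) else '')
E
```

```text
(array([0.20355204, 0.60951083]), 141, np.float64(0.0005773352415041266)) (array([0.20265547, 0.48137968]), 183, np.float64(0.0005247167446033205))
width 0.12556741628236814
[-0.13838549 -0.13200977 -0.11466942 -0.10806468  0.38065668  0.38840606
  0.39964737  0.40450392]
th -0.20037815134103146 origin [ 0.52978992 -0.07708051]
red 164 [[-0.0144, 0.1317, 0.0536], [-0.0016, 0.1453, 0.062], [0.0118, 0.1586, 0.0695]]
green 536 [[-0.0214, -0.0344, 0.0161], [-0.0009, -0.0053, 0.0208], [0.0202, 0.0232, 0.0243]]
yel 634 [[-0.0726, 0.3552, 0.0013], [-0.0183, 0.3824, 0.0263], [0.0233, 0.3986, 0.0664]]
blue 2087 [[-0.0486, -0.2252, 0.0775], [-0.002, -0.1807, 0.0811], [0.0455, -0.1366, 0.0844]]
floor z 0.0003221270910962887
-0.2 [0.0792 0.0813 0.0832 0.085 ] -0.049 0.05
-0.195 [0.079  0.0809 0.083  0.084 ] -0.048 0.05
-0.19 [0.0785 0.0809 0.0836 0.0846] -0.055 0.05
-0.185 [0.0797 0.0816 0.0836 0.0845] -0.054 0.05
-0.18 [0.0792 0.0808 0.083  0.0864] -0.055 0.051
-0.175 [0.0787 0.081  0.0828 0.0844] -0.054 0.053
-0.17 [0.079  0.0813 0.0832 0.0865] -0.053 0.052
-0.165 [0.0788 0.081  0.0829 0.0854]
[... 2181 characters left out ...]
-0.0018  0.0002  0.0021  0.0043]  
0.075 [-0.0023 -0.0001  0.0023  0.0058]  
0.08 [-0.0023 -0.0005  0.0021  0.0029]  
0.085 [-0.003   0.0003  0.0028  0.0039]  
0.09 [-0.0025  0.0004  0.0031  0.0041]  
0.095 [-0.0019  0.0002  0.002   0.0034]  
0.1 [-0.0022 -0.0003  0.0022  0.0044]  
0.105 [-0.0028  0.0001  0.0028  0.0055]  
0.11 [-0.0023 -0.0005  0.0021  0.0045]  
0.115 [-0.0029 -0.0005  0.0025  0.0039]  
0.12 [-0.0019  0.      0.0025  0.0055]  
0.125 [-0.0021  0.0002  0.0024  0.0048]  
0.13 [-0.0014  0.0014  0.0668  0.0697] -0.015 0.014
0.135 [-0.0017  0.0041  0.0687  0.073 ] -0.015 0.017
0.14 [-0.0018  0.0596  0.0659  0.0688] -0.015 0.015
0.145 [-0.0015  0.0037  0.0634  0.0669] -0.015 0.016
```

```bash
cat >>h.py <<'E'
from scipy.spatial.transform import Rotation as R
try: _s=np.load('shelf.npz');o,ex,ey=_s['o'],_s['ex'],_s['ey']
except Exception: pass
def toS(p): p=np.asarray(p);return np.array([(p[:2]-o)@ex,(p[:2]-o)@ey,p[2]-.05])
def toW(s): return np.r_[o+ex*s[0]+ey*s[1],s[2]+.05]
def goal(st,s):  # remaining shift (slide units, tool axes) to shelf-frame point s; twist units
    Rt=R.from_rotvec(st['orientation']);d=toW(s)-st['tool_pos']
    best=None
    for sg in(1,-1):
        Y=np.r_[ex*sg,0];Z=np.array([0,0,-1.]);G=R.from_matrix(np.c_[np.cross(Y,Z),Y,Z])
        w=(Rt.inv()*G).as_rotvec()
        print('twist',sg,(w/np.radians(60)).round(4),'slide-after-turn',(G.inv().apply(d)/.25).round(4))
    print('slide now',(Rt.inv().apply(d)/.25).round(4))
E
python3 - <<'E'
from h import *
from plant import robot
s=robot.read_state();print(toS(s['tool_pos']));print(R.from_rotvec(s['orientation']).as_matrix().round(3));goal(s,[0,-.085,.12])
E
```

```text
[-0.45189335  0.56387257  0.16770189]
[[-0.943  0.332 -0.001]
 [ 0.332  0.943 -0.001]
 [ 0.    -0.002 -1.   ]]
twist 1 [-1.3000e-03  1.0000e-03  1.3679e+00] slide-after-turn [-2.5955  1.8076  0.1908]
twist -1 [-1.0000e-03 -1.4000e-03 -1.6321e+00] slide-after-turn [ 2.5955 -1.8076  0.1908]
slide now [-2.1483 -2.3211  0.1942]
```

```bash
python3 - <<'E'
from h import *
a=np.radians(60)*.0855
for i in range(16):
    v=R.from_rotvec([0,0,-a*i]).apply([-2.1483/16,-2.3211/16,.012]);print(v.round(3).tolist())
E
```

```text
[-0.134, -0.145, 0.012]
[-0.147, -0.132, 0.012]
[-0.158, -0.119, 0.012]
[-0.168, -0.104, 0.012]
[-0.177, -0.089, 0.012]
[-0.184, -0.073, 0.012]
[-0.19, -0.056, 0.012]
[-0.194, -0.039, 0.012]
[-0.197, -0.021, 0.012]
[-0.198, -0.004, 0.012]
[-0.197, 0.014, 0.012]
[-0.195, 0.032, 0.012]
[-0.192, 0.049, 0.012]
[-0.186, 0.066, 0.012]
[-0.18, 0.082, 0.012]
[-0.172, 0.098, 0.012]
```

Request:
play_rows(
  slide=[
    [-0.134,-0.145,0.0],
    [-0.147,-0.132,0.0],
    [-0.158,-0.119,0.0],
    [-0.168,-0.104,0.0],
    [-0.177,-0.089,0.0],
    [-0.184,-0.073,0.0],
    [-0.19,-0.056,0.0],
    [-0.194,-0.039,0.0],
  ],
  twist=[
    [0,0,0.0855],
    [0,0,0.0855],
    [0,0,0.0855],
    [0,0,0.0855],
    [0,0,0.0855],
    [0,0,0.0855],
    [0,0,0.0855],
    [0,0,0.0855],
  ],
  fingers=0.35,
)

```text
t: 0.9
tool_pos: [0.3565, 0.2009, 0.2184]
orientation: [1.586, 2.712, 0.0]
force: [1.2, -0.3, -0.2]
opening: 0.0337
gripper_force: 0.0
```

Request:
play_rows(
  slide=[
    [-0.197,-0.021,0.012],
    [-0.198,-0.004,0.012],
    [-0.197,0.014,0.012],
    [-0.195,0.032,0.012],
    [-0.192,0.049,0.012],
    [-0.186,0.066,0.012],
    [-0.18,0.082,0.012],
    [-0.172,0.098,0.012],
  ],
  twist=[
    [0,0,0.0855],
    [0,0,0.0855],
    [0,0,0.0855],
    [0,0,0.0855],
    [0,0,0.0855],
    [0,0,0.0855],
    [0,0,0.0855],
    [0,0,0.0855],
  ],
)

```text
t: 1.7
tool_pos: [0.5134, -0.1625, 0.1941]
orientation: [-2.436, -1.983, 0.0]
force: [0.2, 0.6, 0.3]
opening: 0.0297
gripper_force: 0.0
```

```bash
python3 - <<'E'
from h import *
from plant import robot,cams
s=robot.read_state();print(s['t'],toS(s['tool_pos']),s['opening'],s['force'],s['q']);goal(s,[0,-.085,.12]);goal(s,[0,-.085,.010])
c=cams.get_calibration('wrist');p,d=cams.read_camera('wrist');np.savez('wrist',p=p,d=d,**c);cv2.imwrite('pics/w1.png',p[...,::-1])
E
```

```text
1.7 [ 0.00096993 -0.08693803  0.14408899] 0.02972311091447092 [0.22886941 0.62718975 0.26216342] [-4.01809873e-01 -2.28906534e-02  1.69188248e+00  1.73418703e-04
  1.47303247e+00 -1.97205797e-01]
twist 1 [-0.0004 -0.0002 -0.0041] slide-after-turn [ 0.0078 -0.0039  0.0964]
twist -1 [-4.0000e-04  6.0000e-04  2.9959e+00] slide-after-turn [-0.0078  0.0039  0.0964]
slide now [ 0.0077 -0.0039  0.0964]
twist 1 [-0.0004 -0.0002 -0.0041] slide-after-turn [ 0.0078 -0.0039  0.5364]
twist -1 [-4.0000e-04  6.0000e-04  2.9959e+00] slide-after-turn [-0.0078  0.0039  0.5364]
slide now [ 0.0076 -0.0037  0.5364]
```

View pics/w1.png

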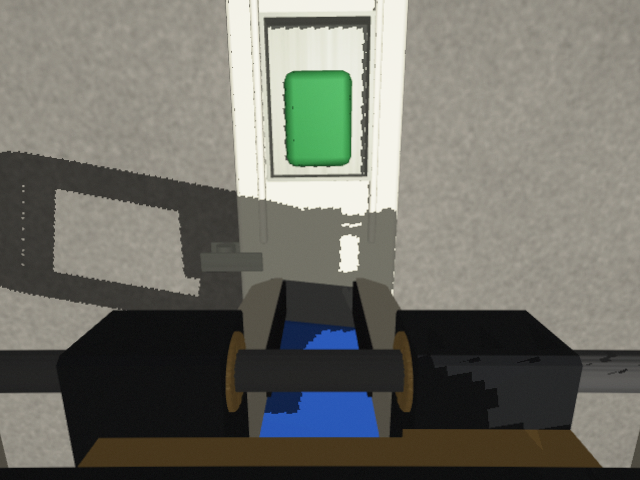

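The wrist view looks along the shelf's +y: dish (265–370, 15–178), soap (318,118), fingers at the bottom over the bin edge. There is an unnamed grey bracket at (232,262) on the shelf's left edge, so I'll check its height before descending.

```bash
python3 - <<'E'
from h import *
c=dict(np.load('wrist.npz'));P=cloud(c,c['d']);print('cam',toS(c['world_from_camera'][:3,3]),c['world_from_camera'][:3,2])
f=lambda u,v:toS(P[v,u]).round(4)
for uv in [(210,262),(232,262),(225,246),(255,262),(318,120),(318,15),(318,20),(318,178),(318,175),(300,200),(265,100),(371,100),(263,240),(263,200)]:print(uv,f(*uv))
S=np.stack([(P[...,:2]-o)@ex,(P[...,:2]-o)@ey,P[...,2]-.05],-1)
q=S[235:272,195:266].reshape(-1,3);q=q[q[:,2]>.004];print(len(q),q.min(0),q.max(0))
q=S[5:200,262:376].reshape(-1,3);q=q[q[:,2]>.018];print('dish',np.percentile(q,[1,99],axis=0))
E
```

```text
cam [ 0.00193409 -0.01495552  0.30882446] [-0.05278703 -0.2547154  -0.96557423]
(210, 262) [-0.087  -0.1157  0.0054]
(232, 262) [-0.0688 -0.1154  0.0067]
(225, 246) [-0.0768 -0.1055 -0.006 ]
(255, 262) [-0.0502 -0.1154  0.0068]
(318, 120) [ 0.0014 -0.006   0.0199]
(318, 15) [0.0017 0.0589 0.0241]
(318, 20) [0.0017 0.0585 0.0141]
(318, 178) [ 0.0012 -0.0462  0.0233]
(318, 175) [ 0.0012 -0.0452  0.0122]
(300, 200) [-0.0133 -0.0663 -0.0016]
(265, 100) [-0.0352  0.0073  0.0214]
(371, 100) [0.0378 0.0068 0.0235]
(263, 240) [-0.0432 -0.0974  0.0054]
(263, 200) [-0.042  -0.0652  0.0044]
1202 [-0.09512001 -0.12298965  0.00400745] [ 0.00193409 -0.01495552  0.30882446]
dish [[-0.03633211 -0.04769008  0.01807794]
 [ 0.03892755  0.06103064  0.30882446]]
```

Request:
play_rows(
  slide=[
    [0.008,0,0.09],
    [0,0,0.09],
    [0,0,0.09],
    [0,0,0.08],
    [0,0,0.08],
    [0,0,0.06],
    [0,0,0.04],
    [0,0,0.0],
  ],
  twist=[
    [0,0,-0.004],
    [0,0,0],
    [0,0,0],
    [0,0,0],
    [0,0,0],
    [0,0,0],
    [0,0,0],
    [0,0,0],
  ],
)

```text
t: 2.55
tool_pos: [0.5125, -0.158, 0.0605]
orientation: [-2.427, -1.991, 0.002]
force: [-0.1, -0.1, 0.3]
opening: 0.0306
gripper_force: 0.0
```

Request:
play_rows(
  slide=[
    [0.02,0,0],
    [0.02,0,0],
    [0.01,0,0],
    [0.01,0,0],
    [0.01,0,0],
    [0.01,0,0],
    [0.01,0,0],
    [0.01,0,0],
  ],
  twist=[
    [0,0,0],
    [0,0,0],
    [0,0,0],
    [0,0,0],
    [0,0,0],
    [0,0,0],
    [0,0,0],
    [0,0,0],
  ],
)

```text
t: 3.35
tool_pos: [0.5185, -0.1338, 0.0621]
orientation: [-2.429, -1.993, 0.0]
force: [-0.5, 0.1, -0.5]
opening: 0.0303
gripper_force: 0.0
```

```bash
python3 - <<'E'
from h import *
from plant import robot
s=robot.read_state();f=s['force'];print(s['t'],toS(s['tool_pos']),f[:2]@ex,f[:2]@ey,f[2]);goal(s,[0.001,-.04,.01])
E
```

```text
3.35 [ 0.00026705 -0.05779245  0.01213031] -0.4817580861658581 -0.008077300862202002 -0.5442049571616853
twist 1 [-0.      0.      0.0038] slide-after-turn [0.0712 0.0029 0.0085]
twist -1 [-0.0000e+00 -1.0000e-04 -2.9962e+00] slide-after-turn [-0.0712 -0.0029  0.0085]
slide now [0.0712 0.0032 0.0085]
```

Request:
play_rows(
  slide=[
    [0.01,0,0],
    [0.01,0,0],
    [0.01,0,0],
    [0.01,0,0],
    [0.01,0,0],
    [0.01,0,0],
    [0.015,0,0],
    [0.015,0,0],
  ],
  twist=[
    [0,0,0],
    [0,0,0],
    [0,0,0],
    [0,0,0],
    [0,0,0],
    [0,0,0],
    [0,0,0],
    [0,0,0],
  ],
)

```text
t: 4.15
tool_pos: [0.523, -0.1116, 0.0621]
orientation: [-2.429, -1.993, -0.0]
force: [-1.1, -1.3, 0.4]
opening: 0.0303
gripper_force: 0.9
```

Request:
play_rows(
  slide=[
    [0.016,0,0],
    [0.016,0,0],
    [0.016,0,0],
    [0.016,0,0],
    [0.016,0,0],
    [0.016,0,0],
    [0.016,0,0],
    [0.016,0,0],
  ],
  twist=[
    [0,0,0],
    [0,0,0],
    [0,0,0],
    [0,0,0],
    [0,0,0],
    [0,0,0],
    [0,0,0],
    [0,0,0],
  ],
)

```text
t: 4.95
tool_pos: [0.5292, -0.0802, 0.0621]
orientation: [2.428, 1.993, -0.0]
force: [0.1, -1.8, -0.7]
opening: 0.0301
gripper_force: 0.9
```

```bash
python3 - <<'E'
from h import *
from plant import robot,cams
s=robot.read_state();f=s['force'];print(s['t'],toS(s['tool_pos']),f[:2]@ex,f[:2]@ey,f[2]);goal(s,[0.001,.04,.01])
c=cams.get_calibration('wrist');p,d=cams.read_camera('wrist');np.savez('wrist2',p=p,d=d,**c);cv2.imwrite('pics/w2.png',p[...,::-1])
E
```

```text
4.95 [ 6.08884253e-05 -3.12886868e-03  1.21295198e-02] 0.4406204170439756 -1.7610230689520503 -0.6709561763000484
twist 1 [-0.      0.      0.0039] slide-after-turn [0.1725 0.0038 0.0085]
twist -1 [-0.     -0.     -2.9961] slide-after-turn [-0.1725 -0.0038  0.0085]
slide now [0.1725 0.0045 0.0085]
```

View pics/w2.png

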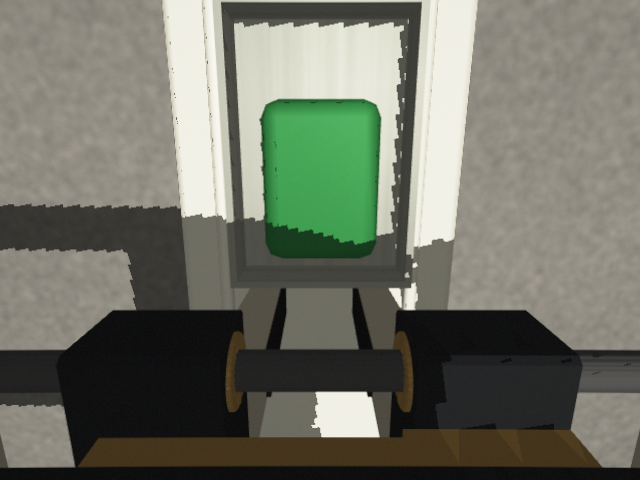

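The dish is square to the shelf, with its rear wall at row ~280 against both fingers. I'll continue, slowing near the stop.

Request:
play_rows(
  slide=[
    [0.012,0,0],
    [0.012,0,0],
    [0.01,0,0],
    [0.01,0,0],
    [0.01,0,0],
    [0.01,0,0],
    [0.008,0,0],
    [0.004,0,0],
  ],
  twist=[
    [0,0,0],
    [0,0,0],
    [0,0,0],
    [0,0,0],
    [0,0,0],
    [0,0,0],
    [0,0,0],
    [0,0,0],
  ],
)

```text
t: 5.8
tool_pos: [0.5329, -0.0616, 0.0621]
orientation: [-2.428, -1.993, 0.0]
force: [-0.9, -2.2, -0.3]
opening: 0.0303
gripper_force: 0.9
```

```bash
python3 - <<'E'
from h import *
from plant import robot,cams
s=robot.read_state();f=s['force'];print(s['t'],toS(s['tool_pos']),f[:2]@ex,f[:2]@ey,f[2])
c=dict(np.load('wrist2.npz'));P=cloud(c,c['d']);print('back wall then',toS(P[282,318]),toS(P[276,318]))
c=cams.get_calibration('scene');p,d=cams.read_camera('scene');np.savez('scene2',p=p,d=d,**c)
cv2.imwrite('pics/s2.png',cv2.resize(p[195:285,230:370],None,fx=5,fy=5,interpolation=2)[...,::-1])
E
```

```text
5.8 [-3.64754163e-05  1.57522427e-02  1.21165303e-02] -0.4410616114947533 -2.307535435937978 -0.3046815919972323
back wall then [0.00025901 0.00871294 0.0227984 ] [0.00024676 0.00892484 0.01621693]
```

View pics/s2.png

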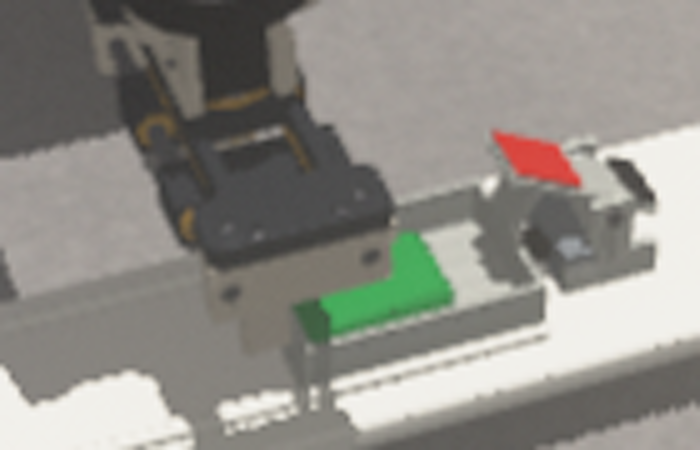

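The dish's front wall, at (545,305) in the crop, is close to the grey stop at (560,270), with the rocker open above it. Next come small steps.

Request:
play_rows(
  slide=[
    [0.005,0,0],
    [0.005,0,0],
    [0.005,0,0],
    [0.005,0,0],
    [0.005,0,0],
    [0.005,0,0],
    [0.004,0,0],
    [0.002,0,0],
  ],
  twist=[
    [0,0,0],
    [0,0,0],
    [0,0,0],
    [0,0,0],
    [0,0,0],
    [0,0,0],
    [0,0,0],
    [0,0,0],
  ],
)

```text
t: 6.65
tool_pos: [0.5346, -0.0529, 0.0621]
orientation: [-2.428, -1.993, 0.0]
force: [-1.0, -2.1, -1.2]
opening: 0.0303
gripper_force: 0.9
```

Request:
play_rows(
  slide=[
    [0.003,0,0],
    [0.003,0,0],
    [0.003,0,0],
    [0.003,0,0],
    [0.003,0,0],
    [0.002,0,0],
    [0.002,0,0],
    [0.0,0,0],
  ],
  twist=[
    [0,0,0],
    [0,0,0],
    [0,0,0],
    [0,0,0],
    [0,0,0],
    [0,0,0],
    [0,0,0],
    [0,0,0],
  ],
)

```text
t: 7.45
tool_pos: [0.5356, -0.0483, 0.0621]
orientation: [-2.428, -1.993, -0.0]
force: [-0.3, -2.0, -0.7]
opening: 0.0302
gripper_force: 0.8
```

Request:
play_rows(
  slide=[
    [0.002,0,0],
    [0.002,0,0],
    [0.002,0,0],
    [0.002,0,0],
    [0.002,0,0],
    [0.002,0,0],
    [0.002,0,0],
    [0.0,0,0],
  ],
  twist=[
    [0,0,0],
    [0,0,0],
    [0,0,0],
    [0,0,0],
    [0,0,0],
    [0,0,0],
    [0,0,0],
    [0,0,0],
  ],
)

```text
t: 8.25
tool_pos: [0.5358, -0.0469, 0.0622]
orientation: [2.427, 1.991, -0.004]
force: [-3.3, -10.7, 0.7]
opening: 0.03
gripper_force: 5.8
```

```bash
python3 - <<'E'
from h import *
from plant import robot,cams
s=robot.read_state();f=s['force'];print(s['t'],toS(s['tool_pos']),f[:2]@ex,f[:2]@ey,f[2])
c=cams.get_calibration('top');p,d=cams.read_camera('top');np.savez('top2',p=p,d=d,**c)
P=cloud(c,d);S=np.stack([(P[...,:2]-o)@ex,(P[...,:2]-o)@ey,P[...,2]-.05],-1)
for x0,x1 in((-.035,-.025),(.025,.035),(-.023,-.017),(.017,.023)):
    print(x0,[(round(y,3),(S[(S[...,0]>x0)&(S[...,0]<x1)&(abs(S[...,1]-y)<.002)][:,2].max().round(3))) for y in np.arange(.136,.176,.003)])
E
```

```text
8.25 [-0.00010747  0.03082386  0.01215426] -1.0787364929692058 -11.147982042722377 0.6890455094035735
-0.035 [(np.float64(0.136), np.float64(0.008)), (np.float64(0.139), np.float64(0.007)), (np.float64(0.142), np.float64(0.022)), (np.float64(0.145), np.float64(0.024)), (np.float64(0.148), np.float64(0.027)), (np.float64(0.151), np.float64(0.027)), (np.float64(0.154), np.float64(0.002)), (np.float64(0.157), np.float64(0.002)), (np.float64(0.16), np.float64(0.002)), (np.float64(0.163), np.float64(0.001)), (np.float64(0.166), np.float64(0.003)), (np.float64(0.169), np.float64(0.003)), (np.float64(0.172), np.float64(0.004)), (np.float64(0.175), np.float64(0.002))]
0.025 [(np.float64(0.136), np.float64(0.004)), (np.float64(0.139), np.float64(0.005)), (np.float64(0.142), np.float64(0.004)), (np.float64(0.145), np.float64(0.002)), (np.float64(0.148), np.float64(0.028)), (np.float64(0.151), np.float64(0.027)), (np.float64(0.154), np.float64(0.002)), (np.float64(0.157), np.float64(0.003)), (np.float64(0.16), np.float64(0.001)), (np.float64(0.163), np.float64(0.002)), (np.float64(0.166), np.fl
[... 222 characters left out ...]
(np.float64(0.142), np.float64(0.007)), (np.float64(0.145), np.float64(0.007)), (np.float64(0.148), np.float64(0.026)), (np.float64(0.151), np.float64(0.026)), (np.float64(0.154), np.float64(0.025)), (np.float64(0.157), np.float64(0.023)), (np.float64(0.16), np.float64(0.026)), (np.float64(0.163), np.float64(0.049)), (np.float64(0.166), np.float64(0.049)), (np.float64(0.169), np.float64(0.048)), (np.float64(0.172), np.float64(0.047)), (np.float64(0.175), np.float64(0.045))]Traceback (most recent call last):
  File "<stdin>", line 7, in <module>
    return umr_maximum(a, axis, None, out, keepdims, initial, where)
ValueError: zero-size array to reduction operation maximum which has no identity
```

Contact at 11 N, with the dish's front wall at y≈0.152, so it is home. I'll back off, rise, close the fingers and go over the pad.

Request:
play_rows(
  slide=[
    [-0.008,0,0],
    [-0.02,0,0],
    [-0.04,0,0],
    [-0.04,0,-0.05],
    [0,0,-0.1],
    [0,0,-0.1],
    [0,0,-0.1],
    [0,0,-0.06],
  ],
  twist=[
    [0,0,0],
    [0,0,0],
    [0,0,0],
    [0,0,0],
    [0,0,0],
    [0,0,0],
    [0,0,0],
    [0,0,0],
  ],
)

```text
t: 9.1
tool_pos: [0.532, -0.0723, 0.168]
orientation: [2.427, 1.991, 0.004]
force: [-0.4, -0.3, -0.4]
opening: 0.0305
gripper_force: 0.0
```

Request:
play_rows(
  slide=[
    [0.06,0,0],
    [0.1,0,0],
    [0.1,0,0],
    [0.1,0,0],
    [0.1,0,0],
    [0.06,0,0],
    [0.03,0,0],
    [0,0,0],
  ],
  twist=[
    [0,0,0],
    [0,0,0],
    [0,0,0],
    [0,0,0],
    [0,0,0],
    [0,0,0],
    [0,0,0],
    [0,0,0],
  ],
  fingers=1,
  force=10,
)

```text
t: 9.9
tool_pos: [0.5575, 0.0642, 0.1639]
orientation: [-2.427, -1.994, 0.001]
force: [0.4, 0.1, -0.3]
opening: 0.0003
gripper_force: 0.0
```

```bash
python3 - <<'E'
from h import *
from plant import robot,cams
s=robot.read_state();f=s['force'];print(s['t'],toS(s['tool_pos']),s['opening'],f);goal(s,[0,.145,.076])
c=cams.get_calibration('scene');p,d=cams.read_camera('scene')
cv2.imwrite('pics/s3.png',cv2.resize(p[165:285,230:370],None,fx=5,fy=5,interpolation=2)[...,::-1])
c=cams.get_calibration('wrist');p,d=cams.read_camera('wrist');P=cloud(c,d)
hsv=cv2.cvtColor(p,cv2.COLOR_RGB2HSV)
S=np.stack([(P[...,:2]-o)@ex,(P[...,:2]-o)@ey,P[...,2]-.05],-1)
m=(hsv[...,1]>150)&((hsv[...,0]<8)|(hsv[...,0]>172))&(hsv[...,2]>80)
print(m.sum());q=S[m]
if len(q):print(np.percentile(q,[1,50,99],axis=0))
E
```

```text
9.9 [-0.00096095  0.14399377  0.11394215] 0.0002512100243163743 [ 0.4290793   0.12833875 -0.31697778]
twist 1 [-0.001   0.0002  0.0051] slide-after-turn [0.004  0.0038 0.1518]
twist -1 [-4.0000e-04 -1.5000e-03 -2.9949e+00] slide-after-turn [-0.004  -0.0038  0.1518]
slide now [0.004  0.004  0.1518]
2401
[[-0.01337574  0.13391689  0.05163976]
 [ 0.00050541  0.14662183  0.05964872]
 [ 0.01493404  0.16079177  0.06712535]]
```

View pics/s3.png

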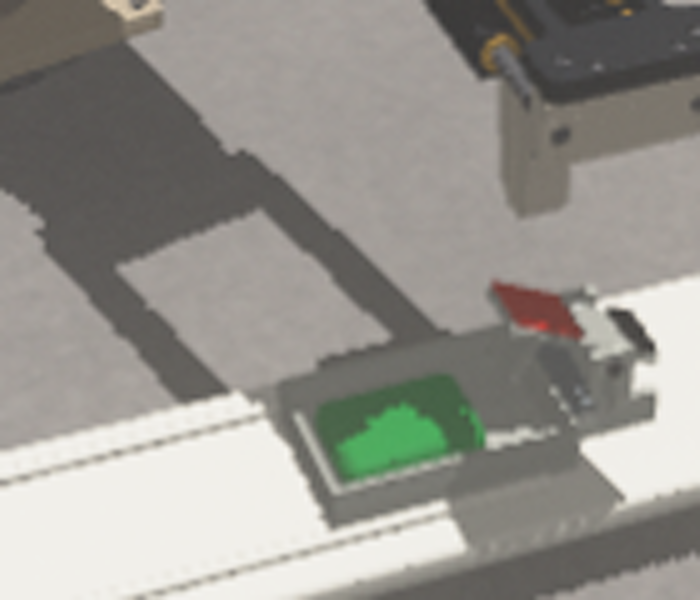

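The dish sits against the stop block (580,420) and the finger tip is above the red pad (540,310). I'll go down to just above the pad, then slowly.

Request:
play_rows(
  slide=[
    [0.004,0.005,0.03],
    [0,0,0.04],
    [0,0,0.04],
    [0,0,0.02],
    [0,0,0.012],
    [0,0,0.01],
    [0,0,0],
    [0,0,0],
  ],
  twist=[
    [0,0,0.004],
    [0,0,0],
    [0,0,0],
    [0,0,0],
    [0,0,0],
    [0,0,0],
    [0,0,0],
    [0,0,0],
  ],
)

```text
t: 10.8
tool_pos: [0.5595, 0.0642, 0.127]
orientation: [2.432, 1.988, 0.001]
force: [1.1, -0.1, 0.2]
opening: 0.0006
gripper_force: 0.0
```

Request:
play_rows(
  slide=[
    [0,0,0.004],
    [0,0,0.004],
    [0,0,0.004],
    [0,0,0.004],
    [0,0,0.004],
    [0,0,0.004],
    [0,0,0.004],
    [0,0,0.002],
  ],
  twist=[
    [0,0,0],
    [0,0,0],
    [0,0,0],
    [0,0,0],
    [0,0,0],
    [0,0,0],
    [0,0,0],
    [0,0,0],
  ],
)

```text
t: 11.6
tool_pos: [0.5592, 0.0642, 0.119]
orientation: [-2.433, -1.988, 0.0]
force: [0.1, 0.0, 0.1]
opening: 0.0003
gripper_force: 0.0
```

Request:
play_rows(
  slide=[
    [0,0,0.003],
    [0,0,0.003],
    [0,0,0.003],
    [0,0,0.003],
    [0,0,0.003],
    [0,0,0.003],
    [0,0,0.003],
    [0,0,0.001],
  ],
  twist=[
    [0,0,0],
    [0,0,0],
    [0,0,0],
    [0,0,0],
    [0,0,0],
    [0,0,0],
    [0,0,0],
    [0,0,0],
  ],
)

```text
t: 12.4
tool_pos: [0.5598, 0.064, 0.1143]
orientation: [2.432, 1.987, 0.001]
force: [0.8, -0.5, 5.7]
opening: 0.0007
gripper_force: 1.9
```

Request:
play_rows(
  slide=[
    [0,0,0.003],
    [0,0,0.003],
    [0,0,0.003],
    [0,0,0.003],
    [0,0,0.003],
    [0,0,0.003],
    [0,0,0.001],
    [0,0,0],
  ],
  twist=[
    [0,0,0],
    [0,0,0],
    [0,0,0],
    [0,0,0],
    [0,0,0],
    [0,0,0],
    [0,0,0],
    [0,0,0],
  ],
)

```text
t: 13.2
tool_pos: [0.559, 0.0642, 0.1086]
orientation: [-2.432, -1.988, 0.001]
force: [0.3, -1.2, 2.7]
opening: 0.0002
gripper_force: 1.1
```

Request:
play_rows(
  slide=[
    [0,0,0.003],
    [0,0,0.003],
    [0,0,0.003],
    [0,0,0.003],
    [0,0,0.003],
    [0,0,0.001],
    [0,0,0.0],
    [0,0,0],
  ],
  twist=[
    [0,0,0],
    [0,0,0],
    [0,0,0],
    [0,0,0],
    [0,0,0],
    [0,0,0],
    [0,0,0],
    [0,0,0],
  ],
)

```text
t: 14.0
tool_pos: [0.5591, 0.0643, 0.1048]
orientation: [-2.432, -1.988, 0.0]
force: [-0.3, -0.6, 0.4]
opening: 0.0008
gripper_force: 0.3
```

```bash
python3 - <<'E'
from h import *
from plant import robot,cams
s=robot.read_state();f=s['force'];print(s['t'],toS(s['tool_pos']),f)
c=cams.get_calibration('scene');p,d=cams.read_camera('scene')
cv2.imwrite('pics/s4.png',cv2.resize(p[165:285,230:370],None,fx=5,fy=5,interpolation=2)[...,::-1])
E
```

```text
14.0 [0.00056759 0.14435529 0.05475038] [-0.31228306 -0.61079557  0.3992116 ]
```

View pics/s4.png

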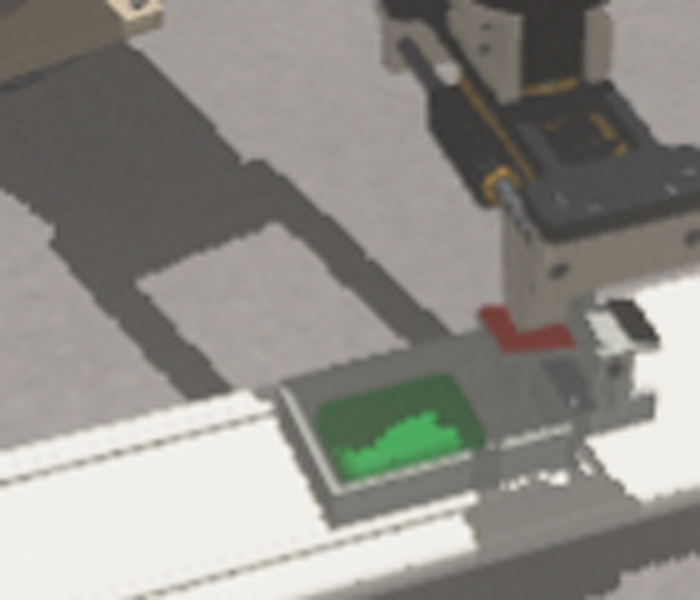

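The pad at (530,330) is nearly level under the finger and the force is almost gone, so it is near the centre. A little further.

Request:
play_rows(
  slide=[
    [0,0,0.002],
    [0,0,0.002],
    [0,0,0.002],
    [0,0,0.002],
    [0,0,0.002],
    [0,0,0.002],
    [0,0,0],
    [0,0,0],
  ],
  twist=[
    [0,0,0],
    [0,0,0],
    [0,0,0],
    [0,0,0],
    [0,0,0],
    [0,0,0],
    [0,0,0],
    [0,0,0],
  ],
)

```text
t: 14.85
tool_pos: [0.5592, 0.0642, 0.1019]
orientation: [-2.433, -1.988, 0.0]
force: [0.2, 0.1, -0.1]
opening: -0.0002
gripper_force: 0.0
```

Request:
play_rows(
  slide=[
    [0,0,-0.02],
    [0,0,-0.04],
    [0,0,-0.08],
    [0,0,-0.1],
    [0,0,-0.12],
    [0,0,-0.1],
    [0,0,-0.04],
    [0,0,0],
  ],
  twist=[
    [0,0,0],
    [0,0,0],
    [0,0,0],
    [0,0,0],
    [0,0,0],
    [0,0,0],
    [0,0,0],
    [0,0,0],
  ],
)

```text
t: 15.65
tool_pos: [0.5605, 0.0642, 0.2293]
orientation: [2.431, 1.986, 0.005]
force: [0.4, -0.0, -0.2]
opening: 0.0007
gripper_force: 0.0
```

```bash
python3 - <<'E'
from h import *
from plant import robot,cams
s=robot.read_state();print(s['t'],toS(s['tool_pos']),s['force'])
c=cams.get_calibration('wrist');p,d=cams.read_camera('wrist');P=cloud(c,d)
hsv=cv2.cvtColor(p,cv2.COLOR_RGB2HSV)
S=np.stack([(P[...,:2]-o)@ex,(P[...,:2]-o)@ey,P[...,2]-.05],-1)
m=(hsv[...,1]>150)&((hsv[...,0]<8)|(hsv[...,0]>172))&(hsv[...,2]>80);q=S[m];print(len(q),np.percentile(q,[1,50,99],axis=0))
q=q[q[:,2]>.03];k=np.polyfit(q[:,1],q[:,2],1);print('slope',k[0])
c=cams.get_calibration('scene');p,d=cams.read_camera('scene')
cv2.imwrite('pics/s5.png',cv2.resize(p[165:285,230:370],None,fx=5,fy=5,interpolation=2)[...,::-1])
E
```

```text
15.65 [0.00192741 0.14456086 0.17934485] [ 0.36490586 -0.00640411 -0.16218526]
1430 [[-0.01333215  0.12318948  0.04275301]
 [ 0.00092264  0.13981888  0.04443238]
 [ 0.01499234  0.15601724  0.04636084]]
slope 1.4639007982251264
```

View pics/s5.png

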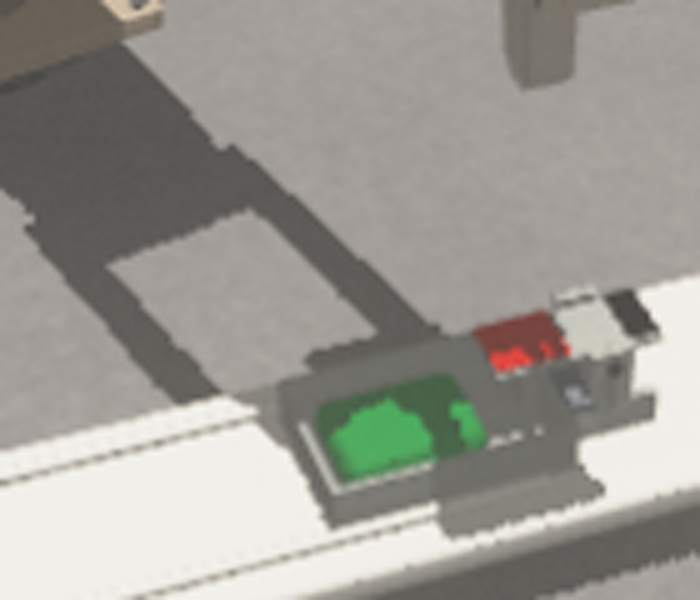

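The pad at (520,340) is level, 43–46 mm above the shelf, so the catch is snapped over. The dish is against the stop and the tool is clear.

```bash
python3 -c "
from plant import robot;print(robot.close_job())"
```

```text
the job is handed in; nothing more can be done
None
```

I handed the job in at about 16 s (limit 54 s): the dish is home against the stop and the catch is snapped over. The highest force I read was about 11 N, though readings came only at the end of each move, and no verdict came back.

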